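# Hang three padlocks on the caddy's folding hook, largest first

## Robot

A 6-joint arm with a two-finger parallel gripper is mounted at the origin on the work surface. World frame = base frame: x ahead of the robot, y to its left, z up, the work surface at z = 0. Lengths are in m, angles in rad, forces in N, time in s.
With the tool pointing down it reaches from about 0.325 to 0.875 m from the base axis. Payload 4.4 kg.
Tool frame: the origin (TCP) lies midway between the tips of the shut fingers; the grasp point (between the pads) lies 19 mm behind it; z points along the fingers, y is the line along which they close (so a half turn about z gives the same grasp; the last joint's range is limited). The gripper opens to 85 mm and grips with 20 to 120 N. Pads are 22 mm wide; open, the fingers measure 114 mm over their backs; the gripper's body (76 mm by 85 mm) begins 54 mm behind the grasp point. The pads swing forward as they close: fully open they stand 13 mm farther back than shut.
Start: joints at [1.056, 0.207, 1.542, -0, 1.393, -0.15], TCP at [0.205, 0.537, 0.231] pointing down, gripper open.
Joint ranges: [-2.73, 2.73], [-0.86, 2.22], [0.23, 2.46], [-1.11, 4.25], [0.08, 2.63], [-2.82, 2.82]. Speed limits (rad/s): [2.79, 2.79, 3.14, 3.14, 3.14, 3.14].

## Interface

Orientations are given as a 3x3 rotation matrix whose columns are the frame's x, y, z axes.
In Python, from rig import * gives the robot as it stands.
- The arm moves only by the shell command python3 -m handwheel 'ROWS' [OPENING]. ROWS is text: rows parted by semicolons, each of 6 numbers parted by spaces: the shift along the tool's x, y, z in cm, then the turn, a rotation vector about the tool's x, y, z in degrees. In form: dx dy dz ax ay az; .... A call has exactly 8 rows; each row shifts and turns the commanded pose from where the row before left it, along the tool's axes as they then stand; what a row does not reach is not made up. A row lasts 1/8 s, in which the tool goes at most 62.5 mm and 10.7 degrees, less where a joint would pass 70% of its speed; a pose out of reach is approached as far as the arm can. A call is refused whole if a number of a shift passes 6.25 or a number of a turn 10.7, either way. A call with a gripper value outside its range is refused whole. OPENING is the opening, from -1 (shut) to 1 (fully open), set as the call begins (- or left out, the last holds). The fingers move at their own pace and stop on an object; the grip force is fixed at half the most. Time passes only in rows, so rows that do not move let the fingers close, or fill a call up. It gives the time, the measured TCP pose, the force, the opening and the grip force at its end, in the units of the state.
- get_state(): the state, without advancing time (a new reading comes with each control period).
- snapshot(name): name is "side" or "top" or "wrist"; returns a dict with "color" (420x560x3 uint8, red, green, blue), "mtx" (3x3 intrinsics, pixels), "k1" (the pictures are not rectified: a ray, as slopes to the right and down, at radius r is drawn at 1 + k1 r^2 times it, then the intrinsics apply), "R" (3x3) and "t" (3): a world point X has camera coordinates R X + t. Camera axes: x right, y down, z forward; pixel columns grow to the right and rows downward; lengths in m; the calibration is good to about 2 mm. A picture is of the moment at which its call begins. There is no depth.
- finish_job(): hands the job in; it is judged then, once.
The state is a dict: "time_s": time; "q": joint angles; "joint_velocities": joint speeds; "joint_torque": joint torques, N m; "tcp_pos": TCP position; "tcp_rot": TCP orientation; "wrist_force": force on the tool from outside, world axes, zero at the start; "ft_torque": the same for the moment, N m; "opening": finger opening in m; "gripper_force": force on a finger pad.
Only numpy, scipy, OpenCV 4.12 (cv2) and the standard library are available. Lean on these libraries where they do the work, as an engineer would, in place of code of your own. Each camera call takes 0.05 s, during which the arm holds its last target. There are 200 camera calls.

## Task

Hang the three padlocks from the console on the sprung folding hook on the side of the mail caddy by their shackles, one at a time and in order of size: the largest first, then the middle one, then the smallest. Lower each one gently until the hook carries it, without forcing the hook and without letting the lock drop, slide it right back so that the largest lies against the hook's plate and each next lock against the one behind it, and let go of it before you fetch the next. Leave the key dish, the bottle opener and the whistle in the caddy undisturbed.

Things in the scene. Friction and masses are not known exactly. Their poses are not given: they have to be found in the camera images.
- caddy: Black steel mail caddy with two open trays, fixed: 320 mm along its x, 250 along its y, 225 high. Origin at the centre of its underside, z up. A magnetic folding hook of aluminium sits on the outside of its +y side panel (outer face at y = +125), middle plane at x = 0, its arm pointing along +y. The panel's top edge is 225 mm up. The magnet does not slip.
- hook_hinge_nominal (a point): Point fixed to the caddy (axes as the caddy's, at 0, 136, 205 mm) where the hook's hinge axis nominally is. The hook was stuck on by hand and may sit up to 8 mm higher or lower than this; its true height and the arm's angle are not reported: find them by feel or camera. Arm: round bar 6 mm thick, 75 long from hinge to tip; the last 7 mm turn up, tip top 12 mm above the arm's axis.
- hook_raised_tip (a point): Point fixed to the caddy (0, 204, 242 mm) where the top of the empty hook's tip nominally is (again up to 8 mm higher or lower). A weak spring holds the empty arm 0.35 rad above level; under 1 N at mid-arm (far less than the largest lock weighs) it swings down to a firm stop 0.05 rad above level, tip then at y = 211 mm. The largest lock's weight keeps it down, even when pushed right back.
- hook_plate (a point): Point fixed to the caddy (0, 132, 150 mm) on the front of the hook's flat back plate: 36 mm wide, 7 thick, from 12 mm above the hinge to 75 below it. Pushed home, each lock's body bears on the plate or on the body behind: the locks' centre planes then lie 14, 39 and 58 mm out (+y) from this front (largest, middle, smallest). Hinge cheeks 28 mm wide stand 7.5 mm proud of it at the hinge.
- lock_large_mid (a point): Centre (half-way up) of the largest padlock: shut brass padlock standing on its base, steel U shackle up. x along its width (legs at +x, -x), y its thickness, z up. In mm: body 60 wide, 28 thick, 52 high; round shackle bar 9; opening in the shackle 32 wide, 40 high; shackle 50 wide outside; height 101, underside of the bow 41.5 above this point. 0.46 to 0.64 kg.
- lock_medium_mid (a point): Centre (half-way up) of the middle-sized padlock: shut brass padlock standing on its base, steel U shackle up. x along its width (legs at +x, -x), y its thickness, z up. In mm: body 45 wide, 22 thick, 40 high; round shackle bar 7; opening in the shackle 24 wide, 31 high; shackle 38 wide outside; height 78, underside of the bow 32 above this point. 0.18 to 0.26 kg.
- lock_small_mid (a point): Centre (half-way up) of the smallest padlock: shut brass padlock standing on its base, steel U shackle up. x along its width (legs at +x, -x), y its thickness, z up. In mm: body 32 wide, 16 thick, 30 high; round shackle bar 5; opening in the shackle 17 wide, 25 high; shackle 27 wide outside; height 60, underside of the bow 25 above this point. 0.07 to 0.1 kg.
- key_dish: White ceramic dish of spare keys, 92 across and 28 high, in the caddy's top tray (tray floor 151.5 above the table). Origin at the centre of its underside. A bystander.
- bottle_opener: Flat steel bottle opener, 112 long, 36 wide and 6 thick, lying in the top tray. Origin near its middle, underside, x along its length. A bystander.
- whistle: Red plastic whistle, 43 long, 20 wide, 22 high, lying in the top tray. Origin at the underside of its round end, x towards the mouthpiece. A bystander.
Things that resemble listed ones, but are neither listed nor needed, are in the scene too. Leave any green or turquoise look-alike of the part that bears lock_medium_mid alone.

How it is judged:
On the way, in this order (a step that is already met when the one before it is completed fails the run):
1. the largest padlock hangs on the hook, against its plate, and is let go (z of lock_large_mid in the frame of caddy between 0.151 and 0.183 m and x of lock_large_mid in the frame of caddy between -0.012 and 0.012 m and contact force between lock_large and caddy above 0.2 N and contact force between the fingers and lock_large below 0.1 N and angle between lock_large_mid's own z axis and vertical below 0.2 rad and y of lock_large_mid in the frame of caddy between 0.138 and 0.151 m), for 0.2 s.
2. the middle padlock hangs in front of it, touching it, and is let go (z of lock_medium_mid in the frame of caddy between 0.162 and 0.194 m and x of lock_medium_mid in the frame of caddy between -0.012 and 0.012 m and contact force between lock_medium and caddy above 0.2 N and contact force between the fingers and lock_medium below 0.1 N and angle between lock_medium_mid's own z axis and vertical below 0.2 rad and y of lock_medium_mid in the frame of caddy above 0.16 m and horizontal distance between lock_medium_mid and lock_large_mid below 0.031 m), for 0.2 s.
At the end, for the whole second after the job is handed in: All three locks hang by their shackles on the hook, upright (0.2 rad), let go and at rest: the largest within 5 mm of the hook's plate, then the middle one within 6 mm of touching the largest, then the smallest within 6 mm of touching the middle one; all within 12 mm of the hook's middle plane (all of step 1 and all of step 2 and z of lock_small_mid in the frame of caddy between 0.17 and 0.202 m and x of lock_small_mid in the frame of caddy between -0.012 and 0.012 m and contact force between lock_small and caddy above 0.2 N and contact force between the fingers and lock_small below 0.1 N and angle between lock_small_mid's own z axis and vertical below 0.2 rad and y of lock_small_mid in the frame of caddy above 0.178 m and horizontal distance between lock_small_mid and lock_medium_mid below 0.025 m and linear speed of each of lock_large, lock_medium, lock_small below 0.03 m/s and angular speed of each of lock_large, lock_medium, lock_small below 0.5 rad/s).
It fails at once if a padlock is pressed on the hook or caddy with more than 15 N (contact force between any of lock_large, lock_medium, lock_small and caddy above 15 N).
It fails at once if two padlocks are pressed together with more than 15 N (contact force between lock_large and lock_medium above 15 N or contact force between any of lock_medium, lock_large and lock_small above 15 N).
It fails at once if the robot presses on the hook or caddy with more than 15 N (contact force between the arm and caddy above 15 N).
It fails at once if a padlock is let go before the hook carries its weight, or is dropped or knocked over ((contact force between the fingers and lock_large below 0.05 N and linear speed of lock_large above 0.15 m/s) or (contact force between the fingers and lock_medium below 0.05 N and linear speed of lock_medium above 0.2 m/s) or (contact force between the fingers and lock_small below 0.05 N and linear speed of lock_small above 0.2 m/s) or (contact force between the fingers and lock_large between 0.05 and 3 N and contact force between lock_large and caddy below 2 N and height (world z) of lock_large_mid above 0.1 m) or (contact force between the fingers and lock_medium between 0.05 and 3 N and contact force between lock_medium and caddy below 0.5 N and height (world z) of lock_medium_mid above 0.1 m) or (contact force between the fingers and lock_small between 0.05 and 3 N and contact force between lock_small and caddy below 0.1 N and height (world z) of lock_small_mid above 0.1 m)).
It fails at once if the key dish, the bottle opener or the whistle is moved by more than 15 mm (distance of any of key_dish, bottle_opener, whistle from where it was at the start of the episode above 0.015 m).
It also fails if it takes over 72 s, if anything falls off the work surface, if the arm or the gripper's body presses on something with over 40 N, if the wrist force passes 120 N, or if a joint passes its speed limit or range.

## Working session

There is one attempt and no reset: what is moved stays moved. The work goes in short steps, Python scripts to look and compute and a shell command to move; the robot and the scene stay as the last step left them, time stands still between calls to the robot, and variables do not carry over. Pictures are saved under pics/ and viewed, at most 10 in all, crops included, and the job is handed in when it is done.

```bash
ls; mkdir -p pics; python3 - <<'E'
from rig import *
import cv2,numpy as np
s=get_state();print({k:np.round(v,3).tolist() for k,v in s.items()})
a=snapshot("side");b=snapshot("top")
for n,d in(("side",a),("top",b)):
    cv2.imwrite(f"pics/{n}0.png",d["color"][:,:,::-1]);print(n,d["mtx"].tolist(),d["k1"],d["R"].round(4).tolist(),d["t"].round(4).tolist())
E
```

```text
pics
{'time_s': 0.0, 'q': [1.056, 0.207, 1.543, -0.0, 1.394, -0.15], 'joint_velocities': [-0.001, 0.002, 0.0, -0.001, -0.002, 0.001], 'joint_torque': [-0.002, -38.304, -29.159, -0.0, 0.011, -0.0], 'tcp_pos': [0.204, 0.537, 0.23], 'tcp_rot': [[-0.935, 0.356, -0.001], [0.356, 0.935, -0.002], [0.0, -0.002, -1.0]], 'wrist_force': [0.02, -0.362, 0.288], 'ft_torque': [-0.003, 0.003, -0.02], 'gripper_force': 0.0, 'opening': 0.085}
side [[489.2910290066851, 0.0, 278.3411182733889], [0.0, 489.2910290066851, 206.28319054123892], [0.0, 0.0, 1.0]] 0.06128705791126616 [[-0.9029, -0.4298, -0.0038], [-0.3229, 0.6841, -0.654], [0.2837, -0.5893, -0.7565]] [0.5349, 0.2304, 1.0573]
top [[441.70244783285074, 0.0, 280.8579743080919], [0.0, 441.70244783285074, 203.91812571276628], [0.0, 0.0, 1.0]] 0.042622373174965096 [[-0.0257, -0.9994, 0.0252], [-0.9922, 0.0224, -0.1227], [0.1221, -0.0282, -0.9921]] [0.0939, 0.5733, 0.9336]
```

View pics/side0.png

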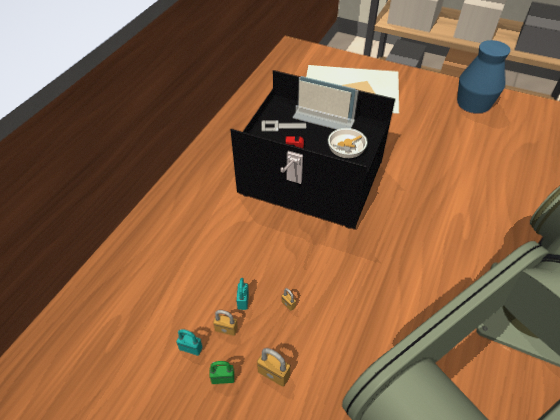

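View pics/top0.png

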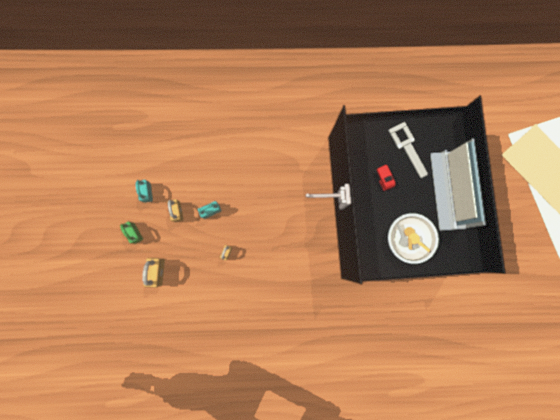

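Candidates (side-view pixels): brass large (275,365), brass medium (226,321) and brass small (289,298). The look-alikes are teal (190,342), green (222,372) and teal (243,295). By the description I want the three brass ones. Next is one close crop to check that choice and get hook and caddy detail.

```bash
cat > h.py <<'E'
from rig import *
import cv2,numpy as np
def ray(d,p):
    p=np.array(p,float).reshape(-1,1,2)
    u=cv2.undistortPoints(p,d["mtx"],np.array([d["k1"],0,0,0,0.]))[:,0]
    v=np.c_[u,np.ones(len(u))]@d["R"]; return -d["R"].T@d["t"],v/np.linalg.norm(v,axis=1)[:,None]
def onz(d,p,z):
    c,v=ray(d,p); return c+v*((z-c[2])/v[:,2])[:,None]
def tri(d1,p1,d2,p2):
    c1,v1=ray(d1,p1);c2,v2=ray(d2,p2);out=[]
    for a,b in zip(v1,v2):
        s=np.linalg.lstsq(np.c_[a,-b],c2-c1,rcond=None)[0];P,Q=c1+a*s[0],c2+b*s[1];out.append(np.r_[(P+Q)/2,np.linalg.norm(P-Q)])
    return np.array(out)
def proj(d,X):
    X=np.array(X,float).reshape(-1,3)
    return cv2.projectPoints(X,cv2.Rodrigues(d["R"])[0],d["t"],d["mtx"],np.array([d["k1"],0,0,0,0.]))[0][:,0]
E
python3 - <<'E'
import cv2,numpy as np,pickle
from h import *
a=snapshot("side");b=snapshot("top");pickle.dump((a,b),open("v0.pkl","wb"))
A=a["color"][:,:,::-1];B=b["color"][:,:,::-1]
def c(I,x,y,w,h,k): return cv2.resize(I[y:y+h,x:x+w],None,fx=k,fy=k,interpolation=cv2.INTER_CUBIC)
M=np.zeros((600,800,3),np.uint8)
M[:300,:400]=c(A,270,140,50,37,8)[:300,:400] if 0 else cv2.resize(A[140:200,250:330],(400,300),interpolation=cv2.INTER_CUBIC)
M[:300,400:]=cv2.resize(B[165:225,295:375],(400,300),interpolation=cv2.INTER_CUBIC)
M[300:,:400]=cv2.resize(A[270:390,160:320],(400,300),interpolation=cv2.INTER_CUBIC)
M[300:,400:]=cv2.resize(B[170:290,100:260],(400,300),interpolation=cv2.INTER_CUBIC)
cv2.imwrite("pics/m1.png",M)
H=cv2.cvtColor(b["color"],cv2.COLOR_RGB2HSV)
print([H[y,x].tolist() for x,y in((152,271),(174,210),(225,252),(60,200))])
H=cv2.cvtColor(a["color"],cv2.COLOR_RGB2HSV)
print([H[y,x].tolist() for x,y in((275,365),(225,323),(289,300),(150,300))])
E
```

```text
[[21, 131, 237], [21, 132, 236], [17, 103, 211], [12, 147, 207]]
[[18, 163, 210], [19, 164, 212], [18, 162, 195], [12, 163, 186]]
```

View pics/m1.png

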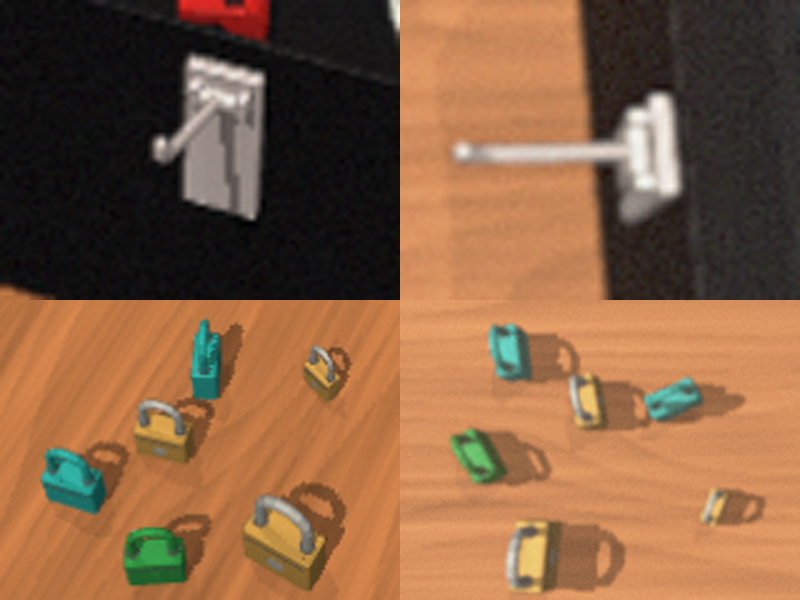

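The crop confirms the brass locks, standing upright, with yaws roughly aligned to world x. The hook tip is at about side (282,170) / top (307,195), and the hinge at about side (294,160) / top (343,195).

```bash
python3 - <<'E'
import pickle
from h import *
a,b=pickle.load(open("v0.pkl","rb"))
np.set_printoptions(precision=4,suppress=True)
P=[(282,169.6),(294.4,160),(276,351.2),(225.2,312),(288.8,290.8)]
Q=[(307.4,195.2),(342.6,195),(145.2,271.2),(170.4,210.4),(223.2,252)]
print("tip,hinge,L,M,S\n",tri(a,P,b,Q))
H=cv2.cvtColor(b["color"],cv2.COLOR_RGB2HSV)
m=cv2.inRange(H,(15,90,120),(26,255,255));m[:, 260:]=0;m[:180]=0;m[300:]=0
n,l,st,c=cv2.connectedComponentsWithStats(m)
for i in range(1,n):
    if st[i,4]<15: continue
    ys,xs=np.where(l==i);z=.045 if st[i,4]>150 else .03
    X=onz(b,np.c_[xs,ys],z)[:,:2];r=cv2.minAreaRect((X*1000).astype(np.float32))
    w,v=np.linalg.eigh(np.cov(X.T));print(st[i].tolist(),X.mean(0),r,"pca deg",np.degrees(np.arctan2(v[1,1],v[0,1])))
# panel top edges: dark mask outline, caddy corners
k=(b["color"].max(2)<60).astype(np.uint8);k[:60]=0
n,l,st,c=cv2.connectedComponentsWithStats(k);i=max(range(1,n),key=lambda i:st[i,4] if st[i,0]>300 else 0)
h=cv2.convexHull(np.argwhere(l==i)[:,::-1].astype(np.int32))
print(st[i].tolist(),cv2.approxPolyDP(h,3,True)[:,0].tolist())
print("tip nominal etc from top of corners z.225",onz(b,cv2.approxPolyDP(h,3,True)[:,0].astype(float),.225))
E
```

```text
tip,hinge,L,M,S
 [[ 0.5651  0.0386  0.2307  0.001 ]
 [ 0.5675 -0.0288  0.199   0.0031]
 [ 0.4348  0.3514  0.1026  0.0097]
 [ 0.5615  0.31    0.0784  0.0003]
 [ 0.4724  0.2035  0.0621  0.0024]]
[170, 199, 11, 23, 151] [0.5652 0.3071] ((566.157958984375, 307.6383056640625), (47.68086242675781, 21.173860549926758), 0.13867013156414032) pca deg -178.84192012233785
[122, 233, 13, 11, 16] [0.5062 0.4111] ((507.055908203125, 412.5736083984375), (33.930233001708984, 6.662010192871094), 49.2742919921875) pca deg -135.0079199748778
[222, 245, 5, 7, 15] [0.4839 0.2059] ((483.57501220703125, 206.63473510742188), (4.7817702293396, 15.37710952758789), 52.2301025390625) pca deg 146.5426953591784
[223, 246, 9, 15, 65] [0.4716 0.1989] ((471.3958435058594, 199.20816040039062), (10.442770004272461, 31.719600677490234), 67.41426849365234) pca deg 155.61849023185087
[143, 258, 17, 30, 294] [0.436  0.3535] ((435.74310302734375, 356.4225769042969), (29.23040771484375, 60.42516326904297), 85.48168182373047) pca deg 176.36344053069664
[329, 97, 176, 186, 18471] [[504, 272], [360, 282], [342, 277], [329, 138], [343, 108], [479, 97]]
tip nominal etc from top of corners z.225 [[ 0.425  -0.2963  0.225 ]
 [ 0.4135 -0.0473  0.225 ]
 [ 0.4228 -0.0166  0.225 ]
 [ 0.6689 -0.0038  0.225 ]
 [ 0.7238 -0.0312  0.225 ]
 [ 0.7388 -0.2783  0.225 ]]
```

```bash
cat >> h.py <<'E'
def plan(xyz,yawdeg,n=8):
    "rows to bring TCP to xyz with tool y at yawdeg (world), tool z down"
    s=get_state();R=s["tcp_rot"];p=s["tcp_pos"];psi=np.arctan2(R[1,1],R[0,1])
    dy=(np.radians(yawdeg)-psi+np.pi)%(2*np.pi)-np.pi
    st=(np.array(xyz)-p)/n;rows=[]
    for i in range(n):
        q=psi+dy*i/n;y=np.array([np.cos(q),np.sin(q)]);x=np.array([-y[1],y[0]])
        rows.append("%.1f %.1f %.1f 0 0 %.1f"%(100*st[:2]@x,100*st[:2]@y,-100*st[2],-np.degrees(dy)/n))
    print("; ".join(rows), "| yaw now %.1f tilt %.2f %.2f"%(np.degrees(psi),*np.degrees(R[:2,2])),"F",np.round(s["wrist_force"],1),"t",s["time_s"])
def force():
    s=get_state();print("t",round(s["time_s"],2),"p",np.round(s["tcp_pos"],4),"F",np.round(s["wrist_force"],2),"M",np.round(s["ft_torque"],2),"op",round(s["opening"],4),"g",round(s["gripper_force"],1))
E
python3 -c "
from h import *
plan((.435,.354,.22),-4)"
```

```text
-3.5 -1.1 0.1 0 0 9.1; -3.6 -0.5 0.1 0 0 9.1; -3.7 0.0 0.1 0 0 9.1; -3.6 0.6 0.1 0 0 9.1; -3.5 1.2 0.1 0 0 9.1; -3.2 1.7 0.1 0 0 9.1; -2.9 2.2 0.1 0 0 9.1; -2.5 2.7 0.1 0 0 9.1 | yaw now 69.2 tilt -0.04 -0.07 F [0.6 0.2 0. ] t 0.2
```

```bash
python3 -m handwheel '-3.5 -1.1 0.1 0 0 9.1; -3.6 -0.5 0.1 0 0 9.1; -3.7 0 0.1 0 0 9.1; -3.6 0.6 0.1 0 0 9.1; -3.5 1.2 0.1 0 0 9.1; -3.2 1.7 0.1 0 0 9.1; -2.9 2.2 0.1 0 0 9.1; -2.5 2.7 0.1 0 0 9.1' 1
python3 - <<'E'
from h import *
import pickle
d=snapshot("wrist");pickle.dump(d,open("w1.pkl","wb"));cv2.imwrite("pics/w1.png",d["color"][:,:,::-1]);force()
E
```

```text
time_s: 1.2
tcp_pos: [0.4353, 0.355, 0.223]
tcp_rot: [[0.069, 0.998, -0.0], [0.998, -0.069, -0.0], [-0.0, -0.0, -1.0]]
wrist_force: [0.3, 0.7, 0.1]
opening: 0.0853
gripper_force: 0.0
t 1.25 p [0.439  0.3522 0.2229] F [3.12 0.61 0.05] M [-0.03 -0.15  0.01] op 0.0854 g 0.0
```

View pics/w1.png

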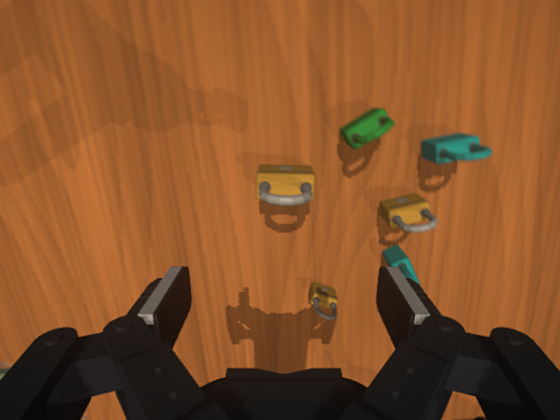

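The wrist view shows the large bow centre at (286,199), the medium bow at about (418,227) and the small bow at about (326,317).

```bash
python3 - <<'E'
from h import *
import pickle
np.set_printoptions(precision=4,suppress=True)
d=pickle.load(open("w1.pkl","rb"));a,b=pickle.load(open("v0.pkl","rb"))
for n,p,q,z in(("L",(286,199),(145.2,271.2),.0965),("M",(418,227),(170.4,210.4),.0745),("S",(326,317),(223.2,252),.0575)): print(n,onz(d,[p],z),onz(b,[q],z),tri(d,[p],b,[q]))
H=cv2.cvtColor(d["color"],cv2.COLOR_RGB2HSV)
X=onz(d,[(257,166),(314,166)],.052);print("L back edge",X)
plan((.436,.353,.09),-4)
E
```

```text
L [[0.4366 0.3531 0.0965]] [[0.4393 0.3547 0.0965]] [[0.438  0.3539 0.0991 0.0026]]
M [[0.5625 0.3095 0.0745]] [[0.5621 0.3109 0.0745]] [[0.5618 0.3104 0.0765 0.0002]]
S [[0.472  0.1996 0.0575]] [[0.4736 0.2044 0.0575]] [[0.4725 0.2037 0.0628 0.002 ]]
L back edge [[0.4099 0.3757 0.052 ]
 [0.4658 0.3718 0.052 ]]
0.0 -0.0 1.7 0 0 -0.0; 0.0 -0.0 1.7 0 0 -0.0; 0.0 -0.0 1.7 0 0 -0.0; 0.0 -0.0 1.7 0 0 -0.0; 0.0 -0.0 1.7 0 0 -0.0; 0.0 -0.0 1.7 0 0 -0.0; 0.0 -0.0 1.7 0 0 -0.0; 0.0 -0.0 1.7 0 0 -0.0 | yaw now -4.3 tilt 0.17 -0.16 F [3.1 0.6 0.1] t 1.25
```

```bash
python3 -m handwheel '0 0.1 2.2 0 0 0; 0 0 2.2 0 0 0; 0 0 2.2 0 0 0; 0 0 2.2 0 0 0; 0 0 2.2 0 0 0; 0 0 2.2 0 0 0; 0 0 2.0 0 0 0; 0 0 1.5 0 0 0' 1; python3 -m handwheel '0 0 0 0 0 0;0 0 0 0 0 0;0 0 0 0 0 0;0 0 0 0 0 0;0 0 0 0 0 0;0 0 0 0 0 0;0 0 0 0 0 0;0 0 0 0 0 0' -1
```

```text
time_s: 2.25
tcp_pos: [0.435, 0.3557, 0.0551]
tcp_rot: [[0.063, 0.998, -0.001], [0.998, -0.063, -0.001], [-0.001, -0.001, -1.0]]
wrist_force: [-0.2, -0.7, -0.3]
opening: 0.0853
gripper_force: 0.0
time_s: 3.25
tcp_pos: [0.4363, 0.3565, 0.0575]
tcp_rot: [[0.064, 0.998, 0.002], [0.998, -0.064, 0.001], [0.001, 0.002, -1.0]]
wrist_force: [-2.4, -0.5, 4.9]
opening: 0.0477
gripper_force: 62.6
```

```bash
python3 -m handwheel '0 0 -0.5 0 0 0;0 0 -1.5 0 0 0;0 0 -2.5 0 0 0;0 0 -3 0 0 0;0 0 -3.5 0 0 0;0 0 -3.5 0 0 0;0 0 -3 0 0 0;0 0 -1.5 0 0 0'
python3 - <<'E'
from h import *
import pickle
force()
d=snapshot("wrist");e=snapshot("side")
M=np.vstack([d["color"][160:420,100:460],e["color"][200:420,100:460]])
cv2.imwrite("pics/w2.png",M[:,:,::-1]);force()
plan((.5615,.16,.238),3)
E
```

```text
time_s: 4.25
tcp_pos: [0.4362, 0.3561, 0.2485]
tcp_rot: [[0.064, 0.998, 0.003], [0.998, -0.064, 0.001], [0.002, 0.003, -1.0]]
wrist_force: [0.3, -0.2, -5.4]
opening: 0.0479
gripper_force: 62.8
t 4.25 p [0.4362 0.3561 0.2485] F [ 0.32 -0.23 -5.43] M [-0.01  0.05  0.03] op 0.0479 g 62.8
t 4.35 p [0.4365 0.3563 0.2482] F [ 0.85 -0.26 -5.12] M [ 0.01  0.02 -0.06] op 0.0473 g 62.8
-2.3 1.7 0.1 0 0 -0.8; -2.4 1.7 0.1 0 0 -0.8; -2.4 1.6 0.1 0 0 -0.8; -2.4 1.6 0.1 0 0 -0.8; -2.4 1.6 0.1 0 0 -0.8; -2.5 1.5 0.1 0 0 -0.8; -2.5 1.5 0.1 0 0 -0.8; -2.5 1.5 0.1 0 0 -0.8 | yaw now -3.6 tilt 0.19 0.10 F [ 0.8 -0.3 -5.1] t 4.35
```

View pics/w2.png

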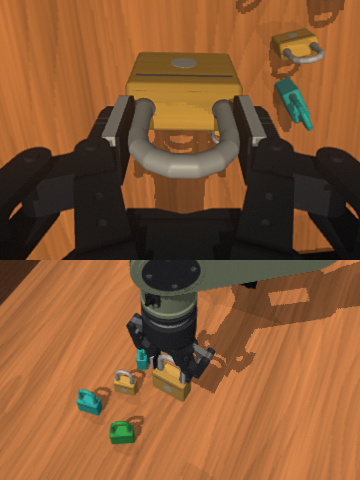

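```bash
python3 -m handwheel '-2.5 1.2 0.3 0 0 -0.8;-4 2.1 0.5 0 0 -0.8;-5 2.5 0.6 0 0 -0.8;-5 2.3 0.6 0 0 -0.8;-5 2 0.6 0 0 -0.8;-4 1.4 0.6 0 0 -0.8;-2.5 0.9 0.5 0 0 -0.8;-1 0.4 0.2 0 0 -0.8'
python3 - <<'E'
from h import *
import pickle
d=snapshot("wrist");e=snapshot("side");f=snapshot("top");force();pickle.dump((d,e,f),open("v3.pkl","wb"))
M=np.zeros((600,800,3),np.uint8)
M[:300,:400]=cv2.resize(d["color"],(400,300));M[:300,400:]=cv2.resize(e["color"][110:230,220:380],(400,300))
M[300:,:400]=cv2.resize(f["color"][135:255,220:380],(400,300));M[300:,400:]=cv2.resize(d["color"][200:380,160:400],(400,300))
cv2.imwrite("pics/w3.png",M[:,:,::-1])
plan((.5633,.075,.209),2.8)
E
```

```text
time_s: 5.35
tcp_pos: [0.5567, 0.0616, 0.2048]
tcp_rot: [[-0.046, 0.999, -0.004], [0.999, 0.046, 0.0], [0.0, -0.004, -1.0]]
wrist_force: [0.2, 0.1, -4.1]
opening: 0.0477
gripper_force: 62.8
t 5.5 p [0.557  0.0635 0.2062] F [-0.33  0.15 -4.95] M [ 0.07 -0.02  0.02] op 0.0477 g 62.8
0.1 0.1 -0.0 0 0 -0.0; 0.1 0.1 -0.0 0 0 -0.0; 0.1 0.1 -0.0 0 0 -0.0; 0.1 0.1 -0.0 0 0 -0.0; 0.1 0.1 -0.0 0 0 -0.0; 0.1 0.1 -0.0 0 0 -0.0; 0.1 0.1 -0.0 0 0 -0.0; 0.1 0.1 -0.0 0 0 -0.0 | yaw now 2.7 tilt -0.14 0.05 F [-0.3  0.2 -4.9] t 5.5
```

View pics/w3.png

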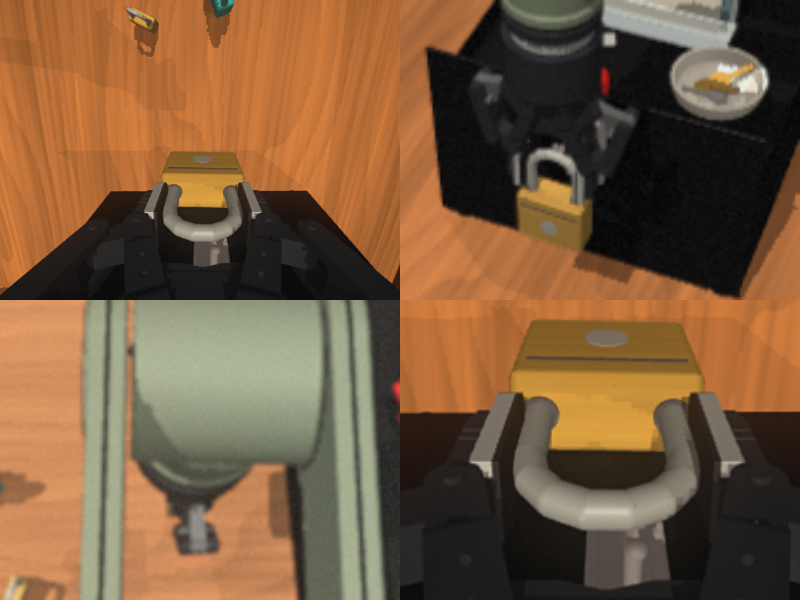

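In the bottom-right crop, the hook tip appears at wrist pixel ≈ (302,344), slightly right of the bow's centre. The lock hangs upright just in front of the tip.

```bash
python3 - <<'E'
from h import *
import pickle
np.set_printoptions(precision=4,suppress=True)
d,e,f=pickle.load(open("v3.pkl","rb"));a,b=pickle.load(open("v0.pkl","rb"))
print("tip wrist/top,wrist/side",tri(d,[(302.2,342)],b,[(307.4,195.2)]),tri(d,[(302.2,342)],a,[(282,169.6)]))
c,v=ray(d,[(302.2,342),(302.2,346),(280,309)])
for r,y in zip(v,(.04,.04,.06)):print(c+r*(y-c[1])/r[1])
# top/bottom of plate in side view -> hinge height ; intersect with plane local y=.132 => world y ~ -.032
c,v=ray(a,[(250+225/5,140+62/5),(250+220/5,140+210/5)])
for r in v:print("plate",c+r*(-.032-c[1])/r[1])
E
```

```text
tip wrist/top,wrist/side [[0.5656 0.0387 0.23   0.0002]] [[0.5657 0.0367 0.2282 0.0007]]
[0.5653 0.04   0.2315]
[0.5652 0.04   0.234 ]
[0.5548 0.06   0.2363]
plate [ 0.5664 -0.032   0.2193]
plate [ 0.5666 -0.032   0.1256]
```

```bash
python3 -m handwheel '0 0.3 -0.2 0 0 0;0 0.3 -0.2 0 0 0;0 0.15 -0.2 0 0 0;-0.6 0 0 0 0 0;-1 0 0 0 0 0;-1 0 0 0 0 0;-1 0 0 0 0 0;-0.7 0 0 0 0 0'
python3 -m handwheel '0 0 0 0 0 0;0 0 0.5 0 0 0;0 0 0.5 0 0 0;0 0 0.5 0 0 0;0 0 0.5 0 0 0;0 0 0.4 0 0 0;0 0 0.2 0 0 0;0 0 0 0 0 0'
python3 -c "
from h import *
force()"
```

```text
time_s: 6.5
tcp_pos: [0.5673, 0.0197, 0.2131]
tcp_rot: [[-0.047, 0.999, -0.0], [0.999, 0.047, 0.001], [0.001, -0.0, -1.0]]
wrist_force: [0.1, 1.8, -6.9]
opening: 0.0472
gripper_force: 62.8
time_s: 7.5
tcp_pos: [0.5673, 0.0205, 0.1871]
tcp_rot: [[-0.048, 0.999, -0.0], [0.999, 0.048, 0.0], [0.0, -0.0, -1.0]]
wrist_force: [0.1, -0.2, -5.3]
opening: 0.0474
gripper_force: 62.8
t 7.5 p [0.5673 0.0205 0.1871] F [ 0.1  -0.18 -5.29] M [ 0.01 -0.03  0.03] op 0.0474 g 62.8
```

```bash
python3 -m handwheel '0 0 0.2 0 0 0;0 0 0.2 0 0 0;0 0 0.2 0 0 0;0 0 0.2 0 0 0;0 0 0.1 0 0 0;0 0 0.1 0 0 0;0 0 0 0 0 0;0 0 0 0 0 0'
```

```text
time_s: 8.5
tcp_pos: [0.5674, 0.0205, 0.1774]
tcp_rot: [[-0.048, 0.999, 0.0], [0.999, 0.048, -0.0], [-0.0, 0.0, -1.0]]
wrist_force: [0.7, -0.5, -4.9]
opening: 0.0477
gripper_force: 62.8
```

```bash
python3 -m handwheel '0 0 0.1 0 0 0;0 0 0.1 0 0 0;0 0 0.1 0 0 0;0 0 0.1 0 0 0;0 0 0 0 0 0;0 0 0 0 0 0;0 0 0 0 0 0;0 0 0 0 0 0'
python3 -c "
from h import *
e=snapshot('side')
cv2.imwrite('pics/s4.png',cv2.resize(e['color'][120:220,240:370],(780,600))[:,:,::-1]);force()"
```

```text
time_s: 9.5
tcp_pos: [0.5674, 0.0205, 0.1733]
tcp_rot: [[-0.048, 0.999, 0.0], [0.999, 0.048, -0.0], [-0.0, 0.0, -1.0]]
wrist_force: [0.8, -0.2, -4.7]
opening: 0.0473
gripper_force: 62.8
t 9.55 p [0.5674 0.0205 0.1733] F [-0.65  0.01 -4.67] M [-0.05  0.04  0.03] op 0.0476 g 62.8
```

```bash
python3 -m handwheel '0 0 0.1 0 0 0;0 0 0 0 0 0;0 0 0.1 0 0 0;0 0 0 0 0 0;0 0 0.1 0 0 0;0 0 0 0 0 0;0 0 0 0 0 0;0 0 0 0 0 0'
```

```text
time_s: 10.55
tcp_pos: [0.5674, 0.0205, 0.1703]
tcp_rot: [[-0.048, 0.999, 0.0], [0.999, 0.048, -0.0], [-0.0, 0.0, -1.0]]
wrist_force: [-0.3, -0.4, -4.7]
opening: 0.0478
gripper_force: 62.8
```

```bash
python3 -m handwheel '0 0 0.1 0 0 0;0 0 0 0 0 0;0 0 0.1 0 0 0;0 0 0 0 0 0;0 0 0.1 0 0 0;0 0 0 0 0 0;0 0 0 0 0 0;0 0 0 0 0 0'
```

```text
time_s: 11.55
tcp_pos: [0.5675, 0.0205, 0.1675]
tcp_rot: [[-0.048, 0.999, 0.0], [0.999, 0.048, 0.0], [-0.0, 0.0, -1.0]]
wrist_force: [-1.2, 0.9, -1.2]
opening: 0.047
gripper_force: 62.9
```

```bash
python3 -m handwheel '-0.5 0 0.02 0 0 0;-0.5 0 0.03 0 0 0;-0.5 0 0.02 0 0 0;-0.5 0 0.03 0 0 0;-0.5 0 0.02 0 0 0;-0.3 0 0.02 0 0 0;-0.2 0 0 0 0 0;0 0 0 0 0 0'; python3 -c "
from h import *
force()"
```

```text
time_s: 12.55
tcp_pos: [0.5691, -0.0102, 0.1662]
tcp_rot: [[-0.048, 0.999, 0.001], [0.999, 0.048, -0.001], [-0.001, 0.001, -1.0]]
wrist_force: [-0.2, 0.7, 2.3]
opening: 0.0475
gripper_force: 63.4
t 12.55 p [ 0.5691 -0.0102  0.1662] F [-0.18  0.74  2.26] M [ 0.15 -0.05  0.01] op 0.0475 g 63.4
```

```bash
python3 -m handwheel '0 0 -0.1 0 0 0;-0.1 0 0 0 0 0;0 0 0 0 0 0;-0.1 0 0 0 0 0;0 0 0 0 0 0;-0.1 0 0 0 0 0;0 0 0 0 0 0;0 0 0 0 0 0'
```

```text
time_s: 13.55
tcp_pos: [0.5687, -0.0127, 0.1666]
tcp_rot: [[-0.048, 0.999, -0.001], [0.999, 0.048, -0.0], [-0.0, -0.001, -1.0]]
wrist_force: [-0.1, 0.3, -2.6]
opening: 0.0479
gripper_force: 63.2
```

```bash
python3 -m handwheel '-0.1 0 0 0 0 0;0 0 0 0 0 0;-0.1 0 0 0 0 0;0 0 0 0 0 0;-0.1 0 0 0 0 0;0 0 0 0 0 0;0 0 0 0 0 0;0 0 0 0 0 0';python3 -c "
from h import *
force()"
```

```text
time_s: 14.55
tcp_pos: [0.569, -0.0155, 0.1668]
tcp_rot: [[-0.048, 0.999, -0.0], [0.999, 0.048, -0.0], [-0.0, -0.0, -1.0]]
wrist_force: [-0.6, -0.5, -4.1]
opening: 0.048
gripper_force: 63.1
t 14.55 p [ 0.569  -0.0155  0.1668] F [-0.63 -0.45 -4.06] M [-0.04 -0.    0.02] op 0.048 g 63.1
```

```bash
python3 -m handwheel '-0.1 0 0.05 0 0 0;0 0 0 0 0 0;-0.1 0 0 0 0 0;0 0 0 0 0 0;-0.1 0 0 0 0 0;0 0 0 0 0 0;0 0 0 0 0 0;0 0 0 0 0 0';python3 -c "
from h import *
force()"
```

```text
time_s: 15.55
tcp_pos: [0.5692, -0.0168, 0.1667]
tcp_rot: [[-0.049, 0.999, 0.0], [0.999, 0.049, 0.003], [0.003, 0.0, -1.0]]
wrist_force: [-1.1, 6.6, -0.8]
opening: 0.0473
gripper_force: 63.2
t 15.55 p [ 0.5692 -0.0168  0.1667] F [-1.08  6.62 -0.79] M [1.22 0.14 0.09] op 0.0473 g 63.2
```

```bash
python3 -m handwheel '0.1 0 0 0 0 0;0.1 0 0 0 0 0;0 0 0.05 0 0 0;0 0 0 0 0 0;0 0 0 0 0 0;0 0 0 0 0 0;0 0 0 0 0 0;0 0 0 0 0 0';python3 -c "
from h import *
force()"
```

```text
time_s: 16.55
tcp_pos: [0.5693, -0.0165, 0.1662]
tcp_rot: [[-0.048, 0.999, 0.0], [0.999, 0.048, -0.0], [-0.0, 0.0, -1.0]]
wrist_force: [-3.0, 4.5, 1.9]
opening: 0.0476
gripper_force: 63.4
t 16.55 p [ 0.5693 -0.0165  0.1662] F [-2.99  4.46  1.88] M [0.72 0.27 0.07] op 0.0476 g 63.4
```

```bash
python3 -m handwheel '0.1 0 0 0 0 0;0 0 -0.02 0 0 0;0 0 0 0 0 0;0 0 0 0 0 0;0 0 0 0 0 0;0 0 0 0 0 0;0 0 0 0 0 0;0 0 0 0 0 0';python3 -m handwheel '0 0 0 0 0 0;0 0 0 0 0 0;0 0 0 0 0 0;0 0 0 0 0 0;0 0 0 0 0 0;0 0 0 0 0 0;0 0 0 0 0 0;0 0 0 0 0 0' 0.6;python3 -c "
from h import *
e=snapshot('side')
cv2.imwrite('pics/s5.png',cv2.resize(e['color'][120:220,240:370],(780,600))[:,:,::-1]);force()"
```

```text
time_s: 17.55
tcp_pos: [0.5693, -0.0158, 0.1661]
tcp_rot: [[-0.048, 0.999, 0.001], [0.999, 0.048, -0.0], [-0.0, 0.001, -1.0]]
wrist_force: [0.4, -3.3, 0.9]
opening: 0.0475
gripper_force: 63.4
time_s: 18.55
tcp_pos: [0.5691, -0.0155, 0.1661]
tcp_rot: [[-0.048, 0.999, -0.0], [0.999, 0.048, 0.0], [0.0, -0.0, -1.0]]
wrist_force: [0.7, -0.5, -0.7]
opening: 0.0685
gripper_force: 0.0
t 18.6 p [ 0.5691 -0.0155  0.1661] F [-0.16  0.28 -0.67] M [ 0.03 -0.    0.04] op 0.0682 g 0.0
```

View pics/s5.png

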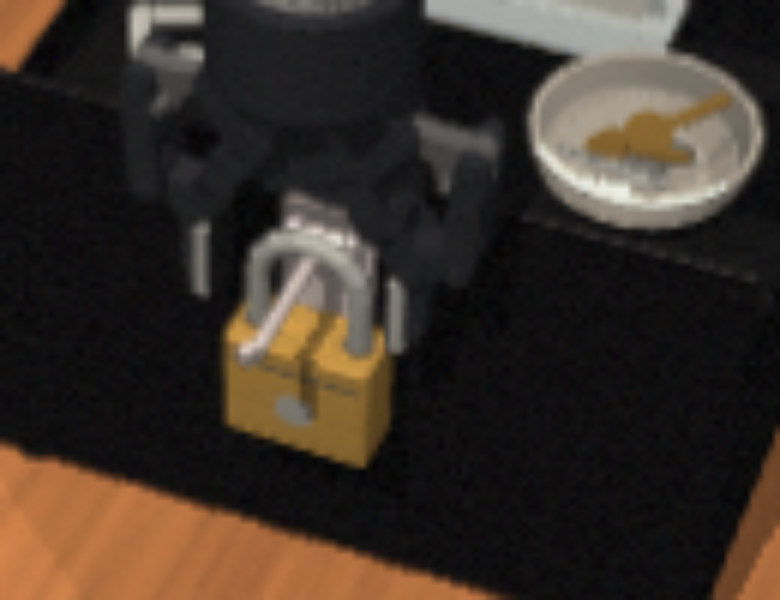

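```bash
python3 -m handwheel '0 0 -1.5 0 0 0;0 0 -3 0 0 0;0 0 -3.5 0 0 0;2 0 -1 0 0 0.7;5 0 0 0 0 0.7;6 0 1 0 0 0.7;6 0 2 0 0 0.7;6 0 2 0 0 0.7'; python3 -c "
from h import *
plan((.561,.311,.15),0)"
```

```text
time_s: 19.6
tcp_pos: [0.5648, 0.235, 0.2079]
tcp_rot: [[0.014, 1.0, 0.003], [1.0, -0.014, 0.001], [0.001, 0.003, -1.0]]
wrist_force: [0.8, -0.2, -0.2]
opening: 0.0681
gripper_force: 0.0
0.9 -0.1 0.7 0 0 -0.1; 0.9 -0.1 0.7 0 0 -0.1; 0.9 -0.1 0.7 0 0 -0.1; 0.9 -0.1 0.7 0 0 -0.1; 1.0 -0.1 0.7 0 0 -0.1; 1.0 -0.1 0.7 0 0 -0.1; 1.0 -0.1 0.7 0 0 -0.1; 1.0 -0.0 0.7 0 0 -0.1 | yaw now -0.8 tilt 0.17 0.03 F [ 0.8 -0.2 -0.2] t 19.6
```

```bash
python3 -m handwheel '2 -0.1 0 0 0 -0.1;2.5 -0.1 0 0 0 -0.1;2 -0.1 0.5 0 0 -0.1;1.1 0 1.5 0 0 -0.1;0 0 2 0 0 -0.1;0 0 1.5 0 0 -0.1;0 0 0.5 0 0 0;0 0 0 0 0 0'
python3 - <<'E'
from h import *
import pickle
np.set_printoptions(precision=4,suppress=True)
d=snapshot("wrist");force()
cv2.imwrite("pics/w6.png",d["color"][:,:,::-1]);pickle.dump(d,open("w6.pkl","wb"))
print(proj(d,[(.5615,.3105,.0745)]))
plan((.5615,.3105,.048),0)
E
```

```text
time_s: 20.6
tcp_pos: [0.5619, 0.3084, 0.1458]
tcp_rot: [[0.003, 1.0, -0.001], [1.0, -0.003, -0.001], [-0.001, -0.001, -1.0]]
wrist_force: [-0.1, 0.0, 0.8]
opening: 0.0679
gripper_force: 0.0
t 20.65 p [0.5624 0.3087 0.1467] F [-0.51  0.29 -0.77] M [ 0.02  0.01 -0.04] op 0.0686 g 0.0
[[283.9513 215.935 ]]
0.0 -0.0 1.2 0 0 -0.0; 0.0 -0.0 1.2 0 0 -0.0; 0.0 -0.0 1.2 0 0 -0.0; 0.0 -0.0 1.2 0 0 -0.0; 0.0 -0.0 1.2 0 0 -0.0; 0.0 -0.0 1.2 0 0 -0.0; 0.0 -0.0 1.2 0 0 -0.0; 0.0 -0.0 1.2 0 0 -0.0 | yaw now -0.2 tilt 0.02 0.00 F [-0.5  0.3 -0.8] t 20.65
```

View pics/w6.png

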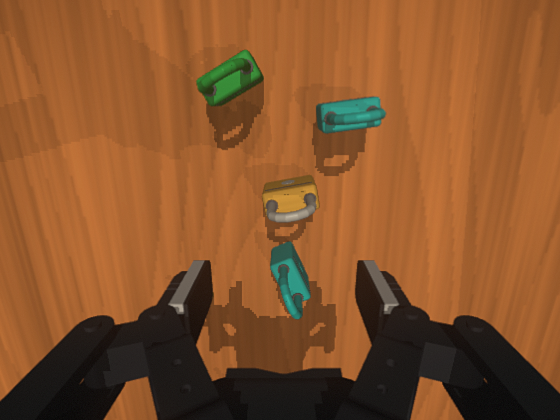

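The wrist view shows the medium lock's bow middle at about (292,215) with legs at (273,207) and (311,200), so it is slightly turned. The teal look-alike lies clear below it at (290,280).

```bash
python3 - <<'E'
from h import *
import pickle
np.set_printoptions(precision=4,suppress=True)
d=pickle.load(open("w6.pkl","rb"))
L=onz(d,[(273,207),(311,200)],.05);E=onz(d,[(263,187),(315,179)],.04);print(L,E,onz(d,[(292,215)],.0745))
for q in(L,E):
    v=q[1]-q[0];print(np.degrees(np.arctan2(v[1],v[0])),q.mean(0))
plan((.5645,.311,.048),7)
E
```

```text
[[0.553  0.3092 0.05  ]
 [0.5824 0.3148 0.05  ]] [[0.5449 0.3227 0.04  ]
 [0.5861 0.3291 0.04  ]] [[0.5672 0.3112 0.0745]]
10.750734884255381 [0.5677 0.312  0.05  ]
8.79471575384312 [0.5655 0.3259 0.04  ]
0.0 0.0 1.2 0 0 -0.9; 0.0 0.0 1.2 0 0 -0.9; 0.0 0.0 1.2 0 0 -0.9; 0.0 0.0 1.2 0 0 -0.9; 0.0 0.0 1.2 0 0 -0.9; 0.0 0.0 1.2 0 0 -0.9; 0.0 0.0 1.2 0 0 -0.9; 0.0 0.0 1.2 0 0 -0.9 | yaw now -0.2 tilt 0.02 0.00 F [-0.5  0.3 -0.8] t 20.65
```

```bash
python3 -m handwheel '0.4 0.45 0.5 0 0 -4.5;0 0 1.2 0 0 -4.5;0 0 1.8 0 0 0;0 0 1.8 0 0 0;0 0 1.8 0 0 0;0 0 1.4 0 0 0;0 0 1 0 0 0;0 0 0.3 0 0 0' ; python3 -m handwheel '0 0 0 0 0 0;0 0 0 0 0 0;0 0 0 0 0 0;0 0 0 0 0 0;0 0 0 0 0 0;0 0 0 0 0 0;0 0 0 0 0 0;0 0 0 0 0 0' -1
```

```text
time_s: 21.65
tcp_pos: [0.5662, 0.3129, 0.0476]
tcp_rot: [[-0.154, 0.988, -0.001], [0.988, 0.154, -0.001], [-0.0, -0.001, -1.0]]
wrist_force: [0.8, 0.2, 1.2]
opening: 0.0682
gripper_force: 0.0
time_s: 22.65
tcp_pos: [0.5674, 0.3134, 0.0498]
tcp_rot: [[-0.154, 0.988, 0.002], [0.988, 0.154, 0.001], [0.001, 0.002, -1.0]]
wrist_force: [-0.9, 0.4, 5.2]
opening: 0.0346
gripper_force: 60.1
```

```bash
python3 -m handwheel '0 0 -0.5 0 0 0;0 0 -2.5 0 0 0;0 0 -4 0 0 0;0 0 -4 0 0 0;-2.5 0 -2.5 0 0 1.5;-5 0 -1 0 0 1.5;-5 0 -0.5 0 0 1.5;-3.5 0 0 0 0 1.5'; python3 -c "
from h import *
force()
plan((.5643,.080,.2015),2.8)"
```

```text
time_s: 23.65
tcp_pos: [0.5843, 0.152, 0.1982]
tcp_rot: [[-0.048, 0.999, -0.001], [0.999, 0.048, -0.001], [-0.001, -0.001, -1.0]]
wrist_force: [0.1, -0.1, -2.6]
opening: 0.0349
gripper_force: 60.1
t 23.65 p [0.5843 0.152  0.1982] F [ 0.07 -0.11 -2.63] M [ 0.03 -0.07 -0.03] op 0.0349 g 60.1
-0.9 -0.3 -0.0 0 0 -0.0; -0.9 -0.3 -0.0 0 0 -0.0; -0.9 -0.3 -0.0 0 0 -0.0; -0.9 -0.3 -0.0 0 0 -0.0; -0.9 -0.3 -0.0 0 0 -0.0; -0.9 -0.3 -0.0 0 0 -0.0; -0.9 -0.3 -0.0 0 0 -0.0; -0.9 -0.3 -0.0 0 0 -0.0 | yaw now 2.7 tilt -0.04 -0.04 F [ 0.1 -0.1 -2.6] t 23.65
```

```bash
python3 -m handwheel '-1.5 -0.6 -0.1 0 0 0;-2 -0.8 -0.1 0 0 0;-2 -0.8 -0.1 0 0 0;-1 -0.4 0 0 0 0;-0.6 -0.1 0 0 0 0;0 0 0 0 0 0;0 0 0 0 0 0;0 0 0 0 0 0'
python3 - <<'E'
from h import *
import pickle
d=snapshot("wrist");e=snapshot("side");force();pickle.dump((d,e),open("v7.pkl","wb"))
M=np.zeros((600,800,3),np.uint8)
M[:,:400]=cv2.resize(d["color"][200:380,220:340],(400,600));M[:,400:]=cv2.resize(e["color"][120:225,255:325],(400,600))
cv2.imwrite("pics/w7.png",M[:,:,::-1])
s=get_state();p=s["tcp_pos"]
print("bow pred",proj(d,[p+[0,0,.0245]]),"tip pred",proj(d,[(.565,.045,.21)]))
E
```

```text
time_s: 24.65
tcp_pos: [0.5613, 0.0823, 0.2015]
tcp_rot: [[-0.051, 0.999, 0.0], [0.999, 0.051, 0.0], [0.0, 0.0, -1.0]]
wrist_force: [-0.2, -0.6, -2.5]
opening: 0.035
gripper_force: 60.1
t 24.75 p [0.5612 0.0823 0.2015] F [ 0.39  0.91 -2.32] M [ 0.05  0.02 -0.02] op 0.0343 g 60.1
bow pred [[285.08315819 296.18335262]] tip pred [[288.51250852 341.78896883]]
```

View pics/w7.png

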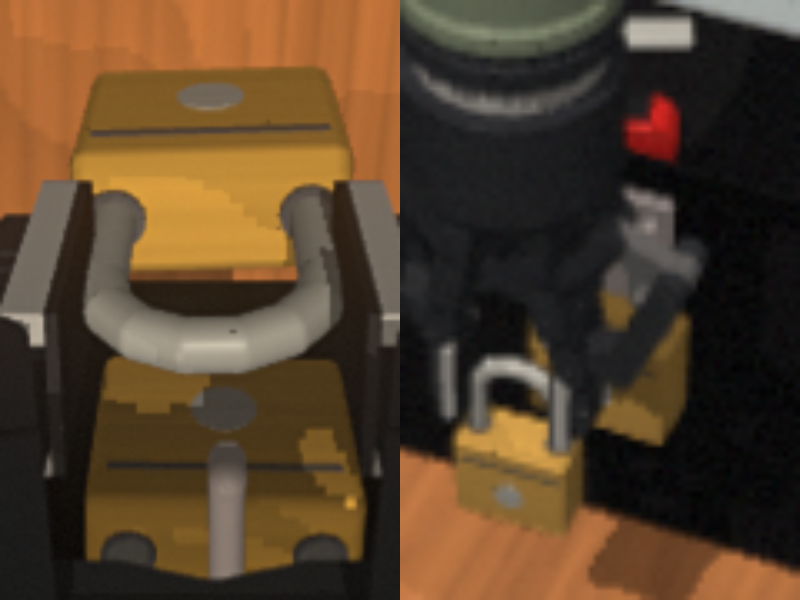

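The tip is at wrist pixel ≈ (288,335), hook down and centred on the hanging large lock. The medium bow apex is at ≈ (284,304).

```bash
python3 - <<'E'
from h import *
import pickle
np.set_printoptions(precision=4,suppress=True)
d,e=pickle.load(open("v7.pkl","rb"))
c,v=ray(d,[(288.1,334),(288.1,338)])
for r in v:print("tip",c+r*(.045-c[1])/r[1])
print("bow at z",onz(d,[(284,303.5)],.2015+.0245))
E
```

```text
tip [0.5649 0.045  0.2042]
tip [0.5648 0.045  0.2072]
bow at z [[0.561  0.0786 0.226 ]]
```

```bash
python3 -m handwheel '0 0.2 0.3 0 0 0;-1 0 0 0 0 0;-1 0 0 0 0 0;-1 0 0 0 0 0;-1 0 0 0 0 0;-1 0 0 0 0 0;-0.8 0 0 0 0 0;-0.4 0 0 0 0 0'
python3 -m handwheel '0 0 0.3 0 0 0;0 0 0.3 0 0 0;0 0 0.2 0 0 0;0 0 0 0 0 0;0 0 0 0 0 0;0 0 0 0 0 0;0 0 0 0 0 0;0 0 0 0 0 0';python3 -c "
from h import *
force()"
```

```text
time_s: 25.75
tcp_pos: [0.5663, 0.0194, 0.1986]
tcp_rot: [[-0.049, 0.999, 0.0], [0.999, 0.049, 0.0], [0.0, 0.0, -1.0]]
wrist_force: [-0.4, 0.1, -2.1]
opening: 0.0347
gripper_force: 60.1
time_s: 26.75
tcp_pos: [0.5663, 0.02, 0.1906]
tcp_rot: [[-0.05, 0.999, 0.0], [0.999, 0.05, -0.0], [-0.0, 0.0, -1.0]]
wrist_force: [-0.4, -0.3, -2.2]
opening: 0.0347
gripper_force: 60.1
t 26.75 p [0.5663 0.02   0.1906] F [-0.4  -0.34 -2.22] M [-0.03 -0.01 -0.  ] op 0.0347 g 60.1
```

```bash
python3 -m handwheel '0 0 0.2 0 0 0;0 0 0.2 0 0 0;0 0 0.2 0 0 0;0 0 0.1 0 0 0;0 0 0 0 0 0;0 0 0 0 0 0;0 0 0 0 0 0;0 0 0 0 0 0'
python3 -m handwheel '0 0 0.1 0 0 0;0 0 0 0 0 0;0 0 0.1 0 0 0;0 0 0 0 0 0;0 0 0 0 0 0;0 0 0 0 0 0;0 0 0 0 0 0;0 0 0 0 0 0'
```

```text
time_s: 27.75
tcp_pos: [0.5663, 0.0201, 0.1836]
tcp_rot: [[-0.05, 0.999, 0.0], [0.999, 0.05, 0.0], [0.0, 0.0, -1.0]]
wrist_force: [0.6, 0.1, -1.8]
opening: 0.0348
gripper_force: 60.1
time_s: 28.75
tcp_pos: [0.5663, 0.02, 0.1816]
tcp_rot: [[-0.05, 0.999, 0.0], [0.999, 0.05, -0.0], [-0.0, 0.0, -1.0]]
wrist_force: [0.2, -0.6, -2.0]
opening: 0.0348
gripper_force: 60.1
```

```bash
python3 -m handwheel '0 0 0.1 0 0 0;0 0 0 0 0 0;0 0 0.1 0 0 0;0 0 0 0 0 0;0 0 0 0 0 0;0 0 0 0 0 0;0 0 0 0 0 0;0 0 0 0 0 0';python3 -c "
from h import *
force()"
```

```text
time_s: 29.75
tcp_pos: [0.5665, 0.02, 0.1798]
tcp_rot: [[-0.05, 0.999, 0.0], [0.999, 0.05, -0.0], [-0.0, 0.0, -1.0]]
wrist_force: [-1.1, 0.7, 3.8]
opening: 0.0347
gripper_force: 60.4
t 29.75 p [0.5665 0.02   0.1798] F [-1.14  0.65  3.84] M [ 0.08  0.15 -0.04] op 0.0347 g 60.4
```

```bash
python3 -m handwheel '0 0 -0.1 0 0 0;-0.2 0 0.01 0 0 0;-0.2 0 0.01 0 0 0;-0.1 0 0.01 0 0 0;-0.1 0 0 0 0 0;0 0 0 0 0 0;0 0 0 0 0 0;0 0 0 0 0 0';python3 -c "
from h import *
force()"
```

```text
time_s: 30.75
tcp_pos: [0.5666, 0.0138, 0.1802]
tcp_rot: [[-0.05, 0.999, 0.0], [0.999, 0.05, -0.0], [-0.0, -0.0, -1.0]]
wrist_force: [0.5, 1.1, 1.7]
opening: 0.0344
gripper_force: 60.3
t 30.75 p [0.5666 0.0138 0.1802] F [0.48 1.11 1.73] M [ 0.1  -0.01 -0.  ] op 0.0344 g 60.3
```

```bash
python3 -m handwheel '-0.1 0 0 0 0 0;0 0 0 0 0 0;-0.1 0 0 0 0 0;0 0 0 0 0 0;-0.1 0 0 0 0 0;0 0 0 0 0 0;0 0 0 0 0 0;0 0 0 0 0 0';python3 -c "
from h import *
force()"
```

```text
time_s: 31.75
tcp_pos: [0.5667, 0.0109, 0.1803]
tcp_rot: [[-0.05, 0.999, 0.0], [0.999, 0.05, -0.0], [-0.0, 0.0, -1.0]]
wrist_force: [-0.6, 1.3, 0.9]
opening: 0.0344
gripper_force: 60.4
t 31.75 p [0.5667 0.0109 0.1803] F [-0.59  1.31  0.91] M [ 0.05 -0.03  0.  ] op 0.0344 g 60.4
```

```bash
python3 -m handwheel '-0.1 0 0 0 0 0;0 0 0 0 0 0;-0.1 0 0 0 0 0;0 0 0 0 0 0;0 0 0 0 0 0;0 0 0 0 0 0;0 0 0 0 0 0;0 0 0 0 0 0';python3 -c "
from h import *
force()"
```

```text
time_s: 32.75
tcp_pos: [0.5668, 0.009, 0.1802]
tcp_rot: [[-0.05, 0.999, -0.0], [0.999, 0.05, 0.0], [0.0, -0.0, -1.0]]
wrist_force: [-0.2, 1.6, 0.9]
opening: 0.0348
gripper_force: 60.3
t 32.75 p [0.5668 0.009  0.1802] F [-0.24  1.61  0.91] M [ 0.32  0.05 -0.02] op 0.0348 g 60.3
```

```bash
python3 -m handwheel '-0.1 0 0 0 0 0;0 0 0 0 0 0;-0.1 0 0 0 0 0;0 0 0 0 0 0;0 0 0 0 0 0;0 0 0 0 0 0;0 0 0 0 0 0;0 0 0 0 0 0';python3 -c "
from h import *
force()"
```

```text
time_s: 33.75
tcp_pos: [0.5669, 0.0077, 0.1804]
tcp_rot: [[-0.05, 0.999, 0.0], [0.999, 0.05, 0.001], [0.001, 0.0, -1.0]]
wrist_force: [-0.9, 4.2, 4.0]
opening: 0.035
gripper_force: 60.5
t 33.75 p [0.5669 0.0077 0.1804] F [-0.91  4.24  3.96] M [ 0.93  0.08 -0.08] op 0.035 g 60.5
```

```bash
python3 -m handwheel '0.1 0 -0.05 0 0 0;0 0 0 0 0 0;0 0 0 0 0 0;0 0 0 0 0 0;0 0 0 0 0 0;0 0 0 0 0 0;0 0 0 0 0 0;0 0 0 0 0 0';python3 -c "
from h import *
force()"
```

```text
time_s: 34.75
tcp_pos: [0.5668, 0.0079, 0.1806]
tcp_rot: [[-0.05, 0.999, -0.0], [0.999, 0.05, -0.0], [-0.0, -0.0, -1.0]]
wrist_force: [1.0, 2.6, -1.5]
opening: 0.0348
gripper_force: 60.2
t 34.75 p [0.5668 0.0079 0.1806] F [ 1.    2.62 -1.51] M [ 0.38 -0.14  0.01] op 0.0348 g 60.2
```

```bash
python3 -m handwheel '0 0 0.04 0 0 0;0 0 0 0 0 0;0 0 0 0 0 0;0 0 0 0 0 0;0 0 0 0 0 0;0 0 0 0 0 0;0 0 0 0 0 0;0 0 0 0 0 0';python3 -m handwheel '0 0 0 0 0 0;0 0 0 0 0 0;0 0 0 0 0 0;0 0 0 0 0 0;0 0 0 0 0 0;0 0 0 0 0 0;0 0 0 0 0 0;0 0 0 0 0 0' 0.5
python3 - <<'E'
from h import *
import pickle
d=snapshot("wrist");e=snapshot("side");force();pickle.dump((d,e),open("v8.pkl","wb"))
E
```

```text
time_s: 35.75
tcp_pos: [0.5669, 0.008, 0.1804]
tcp_rot: [[-0.05, 0.999, 0.0], [0.999, 0.05, -0.0], [-0.0, 0.0, -1.0]]
wrist_force: [-0.8, 2.1, -0.1]
opening: 0.0349
gripper_force: 60.3
time_s: 36.75
tcp_pos: [0.5668, 0.0081, 0.1803]
tcp_rot: [[-0.05, 0.999, -0.0], [0.999, 0.05, -0.0], [-0.0, -0.0, -1.0]]
wrist_force: [-0.3, -0.3, 0.4]
opening: 0.0636
gripper_force: 0.0
t 36.85 p [0.5669 0.0081 0.1804] F [ 0.57 -0.07  0.71] M [ 0.02 -0.04 -0.05] op 0.064 g 0.0
```

```bash
python3 -m handwheel '0 0 -1.5 0 0 0;0 0 -3 0 0 0;0 0 -2.5 0 0 0;3 0 -0.5 0 0 4;5 -1.5 0 0 0 4;5 -2 1.5 0 0 4;4 -1.5 2 0 0 4;1.5 -1 2 0 0 4'; python3 -c "
from h import *
plan((.4725,.2025,.125),-23)"
```

```text
time_s: 37.85
tcp_pos: [0.5211, 0.2011, 0.2014]
tcp_rot: [[0.294, 0.956, 0.002], [0.956, -0.294, 0.001], [0.002, 0.002, -1.0]]
wrist_force: [-0.5, -0.7, -0.5]
opening: 0.064
gripper_force: 0.0
-0.2 -0.6 1.0 0 0 0.7; -0.2 -0.6 1.0 0 0 0.7; -0.2 -0.6 1.0 0 0 0.7; -0.2 -0.6 1.0 0 0 0.7; -0.2 -0.6 1.0 0 0 0.7; -0.2 -0.6 1.0 0 0 0.7; -0.2 -0.6 1.0 0 0 0.7; -0.2 -0.6 1.0 0 0 0.7 | yaw now -17.1 tilt 0.13 0.06 F [-0.5 -0.7 -0.5] t 37.85
```

```bash
python3 -m handwheel '-0.3 -1 1 0 0 2;-0.4 -1.2 1.5 0 0 2;-0.4 -1.2 1.5 0 0 2;-0.3 -1 1.5 0 0 0;0 -0.2 1.2 0 0 0;0 0 0.8 0 0 0;0 0 0 0 0 0;0 0 0 0 0 0'
python3 - <<'E'
from h import *
import pickle
d=snapshot("wrist");force();w,e=pickle.load(open("v8.pkl","rb"));f=snapshot("side");pickle.dump((d,f),open("v9.pkl","wb"))
p=proj(d,[(.4725,.2025,.0575)])[0];print(p)
x,y=int(p[0])-40,int(p[1])-40
print(x,y)
M=np.zeros((600,800,3),np.uint8)
M[:400,:400]=cv2.resize(d["color"][y:y+80,x:x+80],(400,400),interpolation=cv2.INTER_CUBIC);M[:600,400:]=cv2.resize(f["color"][120:225,255:325],(400,600),interpolation=cv2.INTER_CUBIC)
M[400:,:266]=cv2.resize(d["color"],(266,200))
cv2.imwrite("pics/w9.png",M[:,:,::-1])
E
```

```text
time_s: 38.85
tcp_pos: [0.474, 0.2015, 0.1258]
tcp_rot: [[0.393, 0.919, 0.001], [0.919, -0.393, 0.0], [0.001, 0.001, -1.0]]
wrist_force: [0.5, 0.4, -0.1]
opening: 0.0637
gripper_force: 0.0
t 38.9 p [0.474  0.2015 0.1259] F [ 0.58 -0.56 -0.04] M [-0.02  0.01 -0.02] op 0.0642 g 0.0
[281.56917519 219.57080058]
241 179
```

View pics/w9.png

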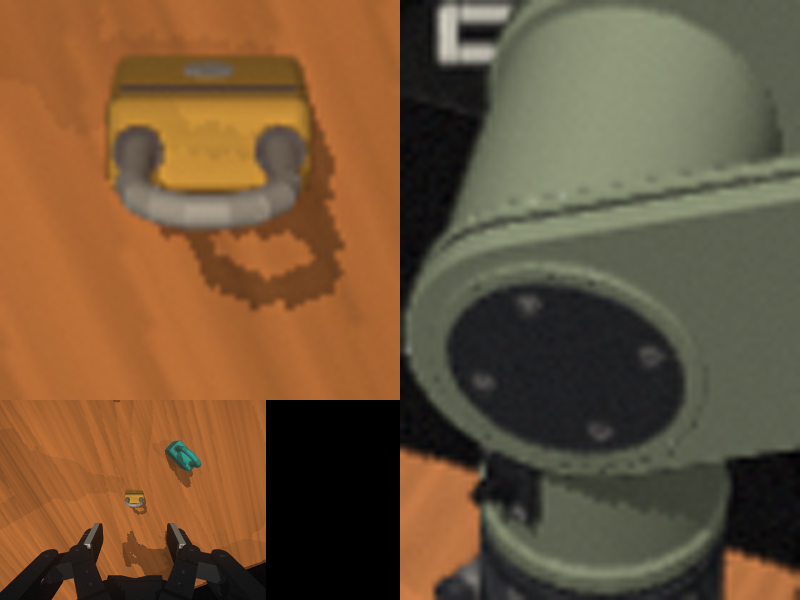

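```bash
python3 -m handwheel '0 -0.1 0.5 0 0 0;0 0 1.2 0 0 0;0 0 1.8 0 0 0;0 0 1.8 0 0 0;0 0 1.5 0 0 0;0 0 1.2 0 0 0;0 0 0.7 0 0 0;0 0 0.2 0 0 0'; python3 -m handwheel '0 0 0 0 0 0;0 0 0 0 0 0;0 0 0 0 0 0;0 0 0 0 0 0;0 0 0 0 0 0;0 0 0 0 0 0;0 0 0 0 0 0;0 0 0 0 0 0' -1
```

```text
time_s: 39.95
tcp_pos: [0.4722, 0.2018, 0.036]
tcp_rot: [[0.393, 0.92, -0.0], [0.92, -0.393, -0.0], [-0.0, -0.0, -1.0]]
wrist_force: [-0.5, -0.4, 0.4]
opening: 0.0636
gripper_force: 0.0
time_s: 40.95
tcp_pos: [0.4731, 0.202, 0.0372]
tcp_rot: [[0.393, 0.92, 0.002], [0.92, -0.393, 0.0], [0.001, 0.001, -1.0]]
wrist_force: [-0.2, -0.9, 5.5]
opening: 0.0235
gripper_force: 58.8
```

```bash
python3 -m handwheel '0 0 -0.5 0 0 0;0 0 -2 0 0 0;0 0 -3.5 0 0 0;0 0 -3.5 0 0 -4;-1 2 -2.5 0 0 -5;-2 3 -2 0 0 -6;-2.5 2.5 -1.5 0 0 -6;-1.5 1 -0.6 0 0 -5'; python3 -c "
from h import *
force()
plan((.5633,.079,.200),2.8)"
```

```text
time_s: 41.95
tcp_pos: [0.5439, 0.1141, 0.1982]
tcp_rot: [[-0.052, 0.999, 0.001], [0.999, 0.052, -0.0], [-0.0, 0.001, -1.0]]
wrist_force: [-0.4, 0.4, -1.3]
opening: 0.0233
gripper_force: 59.0
t 41.95 p [0.5439 0.1141 0.1982] F [-0.38  0.43 -1.27] M [-0.01  0.08  0.  ] op 0.0233 g 59.0
-0.5 0.2 -0.0 0 0 0.0; -0.5 0.2 -0.0 0 0 0.0; -0.5 0.2 -0.0 0 0 0.0; -0.5 0.2 -0.0 0 0 0.0; -0.5 0.2 -0.0 0 0 0.0; -0.4 0.2 -0.0 0 0 0.0; -0.4 0.2 -0.0 0 0 0.0; -0.4 0.2 -0.0 0 0 0.0 | yaw now 3.0 tilt 0.08 -0.01 F [-0.4  0.4 -1.3] t 41.95
```

```bash
python3 -m handwheel '-0.5 0.4 0 0 0 0;-1 0.5 -0.1 0 0 0;-1 0.5 0 0 0 0;-0.7 0.3 0 0 0 0;-0.2 0.1 0 0 0 0;0 0 0 0 0 0;0 0 0 0 0 0;0 0 0 0 0 0'
python3 - <<'E'
from h import *
import pickle
np.set_printoptions(precision=4,suppress=True)
d=snapshot("wrist");force();pickle.dump(d,open("v10.pkl","wb"))
p=get_state()["tcp_pos"]
print(proj(d,[p+[0,-.001,.0203]]),proj(d,[(.5647,.045,.2085)]))
G=d["color"].astype(int); I=cv2.cvtColor(d["color"],cv2.COLOR_RGB2HSV)
# grey, bright rows near tip: print mask extents column-wise
for y in range(280,372,4):
    r=I[y,255:320]; print(y,''.join('#' if (s<70 and v>95) else 'b' if (s>=110 and v>60) else '.' for h,s,v in r))
E
```

```text
time_s: 42.95
tcp_pos: [0.5623, 0.0827, 0.1984]
tcp_rot: [[-0.05, 0.999, 0.0], [0.999, 0.05, 0.0], [0.0, 0.0, -1.0]]
wrist_force: [-0.3, 0.2, -1.2]
opening: 0.0234
gripper_force: 59.0
t 43.0 p [0.5623 0.0826 0.1984] F [-0.29 -0.31 -1.11] M [ 0.03 -0.02  0.01] op 0.0235 g 59.0
[[285.0536 292.6039]] [[285.9285 344.4421]]
280 ...######..bbbbbbbbbbbbbbbbbbbbbbbbbbbbbbbbbbbb..###...........##
284 ...#############.bbbbbbbbbbbbbbbbbbbbbbbb..#########...........##
288 ...#################################################............#
292 ........##########################################...............
296 ..................######################.........................
300 ................................................................#
304 ...bbbbbbbbbbbbbbbbbbbbbbbbbbbbbbbbbbbbbbbbbbbbbbbbbbb...........
308 ...bbbbbbbbbbbbbbbbbbbbbbbbbbbbbbbbbbbbbbbbbbbbbbbbbbb...........
312 ...bbbbbbbbbbbbbbbbbbbbb.#####.........bbbbbbbbbbbbbbbb..........
316 ..bbbbbbbbbbbbbbbbbbbbb#####...........bbbbbbbbbbbbbbbbb.........
320 ..bbbbbbbbbbbbbbbbbbbbbbbbb........bbbbbbbbbbbbbbbbbbbbb.........
324 .bbbbbbbbbbbbbbbbbbbbbbbbbbbbbbbbbbbbbbbbbbbbbbbbbbbbbbbb........
328 .bbbbbbbbbbbbbbbbbbbbbbbbbbbbbbbbbbbbbbbbbbbbbbbbbbbbbbbb........
332 bbbbbbbbbbbbbbbbbbbbbbbbbbbbbbbbbbbbbbbbbbbbbbbbbbbbbbbbb........
336 bbbbbbbbbbbbbbbbbbbbbbbbbbbbb....bbbbbbbbbbbbbbbbbbbbbbbbb.......
340 bbbbbbbbbbbbbbbbbbbbbbbbbb...........bbbbbbbbbbbbbbbbbbbbbbbbbb..
344 bbbbbbbbbbbbbbbbbbbbbbbbbb...........bbbbbbbbbbbbbbbbbbbbbbbbbbbb
348 bb..........bbbbbbbbbbbbbb###########bbbbbbbbbbbbbb.......bbbbbbb
352 ..............bbbbbbbbbbbb##########.bbbbbbbbbb...............bbb
356 b............bbbbbbbbbbbbb##########.bbbbbbbbbbb..............bbb
360 b...........bbbbbbbbbbbbbb##########.bbbbbbbbbbbbb...........bbbb
364 ...........bbbbbbbbbbbbbbb##########.bbbbbbbbbbbbb.............bb
368 ...........bbbbbbbbbbbbbbb##########.bbbbbbbbbbbbb...............
```

```bash
python3 -m handwheel '0 0.1 -0.1 0 0 0;-0.8 0 0 0 0 0;-1 0 0 0 0 0;-1 0 0 0 0 0;-1 0 0 0 0 0;-0.8 0 0 0 0 0;-0.4 0 0 0 0 0;0 0 0 0 0 0';python3 -c "
from h import *
force()"
```

```text
time_s: 44.0
tcp_pos: [0.5659, 0.0323, 0.1993]
tcp_rot: [[-0.049, 0.999, 0.0], [0.999, 0.049, 0.0], [0.0, 0.0, -1.0]]
wrist_force: [-0.1, -0.1, 0.2]
opening: 0.0235
gripper_force: 59.0
t 44.0 p [0.5659 0.0323 0.1993] F [-0.11 -0.11  0.22] M [0.01 0.01 0.01] op 0.0235 g 59.0
```

```bash
python3 -m handwheel '0 0 0.2 0 0 0;0 0 0.3 0 0 0;0 0 0.3 0 0 0;0 0 0.2 0 0 0;0 0 0.1 0 0 0;0 0 0 0 0 0;0 0 0 0 0 0;0 0 0 0 0 0'
python3 -c "
from h import *
force()"
python3 -m handwheel '0 0 0.1 0 0 0;0 0 0 0 0 0;0 0 0.1 0 0 0;0 0 0 0 0 0;0 0 0 0 0 0;0 0 0 0 0 0;0 0 0 0 0 0;0 0 0 0 0 0'
```

```text
time_s: 45.0
tcp_pos: [0.566, 0.0325, 0.1885]
tcp_rot: [[-0.05, 0.999, 0.0], [0.999, 0.05, -0.0], [-0.0, 0.0, -1.0]]
wrist_force: [0.4, 1.2, -0.9]
opening: 0.0238
gripper_force: 59.0
t 45.0 p [0.566  0.0325 0.1885] F [ 0.4   1.24 -0.94] M [-0.05  0.01 -0.01] op 0.0238 g 59.0
time_s: 46.0
tcp_pos: [0.5659, 0.0325, 0.1864]
tcp_rot: [[-0.05, 0.999, 0.0], [0.999, 0.05, 0.0], [0.0, 0.0, -1.0]]
wrist_force: [0.4, -0.1, -0.9]
opening: 0.0237
gripper_force: 59.0
```

```bash
python3 -m handwheel '0 0 0.1 0 0 0;0 0 0 0 0 0;0 0 0.1 0 0 0;0 0 0 0 0 0;0 0 0 0 0 0;0 0 0 0 0 0;0 0 0 0 0 0;0 0 0 0 0 0'
python3 -c "
from h import *
force()"
```

```text
time_s: 47.0
tcp_pos: [0.566, 0.0325, 0.1844]
tcp_rot: [[-0.05, 0.999, 0.0], [0.999, 0.05, 0.0], [-0.0, 0.0, -1.0]]
wrist_force: [-0.6, -1.0, 0.3]
opening: 0.0237
gripper_force: 59.1
t 47.0 p [0.566  0.0325 0.1844] F [-0.64 -0.96  0.33] M [0.05 0.08 0.09] op 0.0237 g 59.1
```

```bash
python3 -m handwheel '0 0 0.04 0 0 0;0 0 0 0 0 0;-0.1 0 0 0 0 0;-0.1 0 0 0 0 0;-0.1 0 0.02 0 0 0;-0.1 0 0 0 0 0;0 0 0 0 0 0;0 0 0 0 0 0'
python3 -c "
from h import *
force()"
```

```text
time_s: 48.0
tcp_pos: [0.5662, 0.0283, 0.1838]
tcp_rot: [[-0.05, 0.999, 0.0], [0.999, 0.05, -0.0], [-0.0, 0.0, -1.0]]
wrist_force: [-0.1, -0.1, 1.3]
opening: 0.0234
gripper_force: 59.2
t 48.0 p [0.5662 0.0283 0.1838] F [-0.14 -0.1   1.35] M [-0.04 -0.02  0.07] op 0.0234 g 59.2
```

```bash
python3 -m handwheel '-0.1 0 0 0 0 0;0 0 0 0 0 0;-0.1 0 0 0 0 0;0 0 0 0 0 0;-0.1 0 0.01 0 0 0;0 0 0 0 0 0;0 0 0 0 0 0;0 0 0 0 0 0'
python3 -c "
from h import *
force()"
```

```text
time_s: 49.0
tcp_pos: [0.5662, 0.0255, 0.1837]
tcp_rot: [[-0.05, 0.999, -0.0], [0.999, 0.05, -0.0], [-0.0, -0.0, -1.0]]
wrist_force: [-0.1, 0.3, 1.6]
opening: 0.0235
gripper_force: 59.3
t 49.0 p [0.5662 0.0255 0.1837] F [-0.15  0.34  1.59] M [0.22 0.04 0.06] op 0.0235 g 59.3
```

```bash
python3 -m handwheel '-0.1 0 0 0 0 0;0 0 0 0 0 0;-0.1 0 0 0 0 0;0 0 0 0 0 0;0 0 0 0 0 0;0 0 0 0 0 0;0 0 0 0 0 0;0 0 0 0 0 0'
python3 -c "
from h import *
force()"
```

```text
time_s: 50.0
tcp_pos: [0.5663, 0.0241, 0.1837]
tcp_rot: [[-0.05, 0.999, -0.0], [0.999, 0.05, 0.001], [0.001, -0.0, -1.0]]
wrist_force: [-1.7, 5.7, 2.9]
opening: 0.0238
gripper_force: 59.4
t 50.0 p [0.5663 0.0241 0.1837] F [-1.7   5.68  2.92] M [ 0.9   0.18 -0.01] op 0.0238 g 59.4
```

```bash
python3 -m handwheel '0.1 0 0 0 0 0;0 0 0 0 0 0;0 0 0 0 0 0;0 0 0 0 0 0;0 0 0 0 0 0;0 0 0 0 0 0;0 0 0 0 0 0;0 0 0 0 0 0';python3 -c "
from h import *
force()"
```

```text
time_s: 51.0
tcp_pos: [0.5663, 0.0244, 0.1836]
tcp_rot: [[-0.05, 0.999, -0.0], [0.999, 0.05, -0.0], [-0.0, -0.0, -1.0]]
wrist_force: [-1.5, 2.3, 1.7]
opening: 0.0236
gripper_force: 59.4
t 51.0 p [0.5663 0.0244 0.1836] F [-1.51  2.27  1.66] M [ 0.32  0.15 -0.04] op 0.0236 g 59.4
```

```bash
python3 -m handwheel '0 0 0 0 0 0;0 0 0 0 0 0;0 0 0 0 0 0;0 0 0 0 0 0;0 0 0 0 0 0;0 0 0 0 0 0;0 0 0 0 0 0;0 0 0 0 0 0' 0.5;python3 -m handwheel '0 0 -1 0 0 0;0 0 -2 0 0 0;0 0 -2.5 0 0 0;0 0 -2 0 0 0;2 0 0 0 0 0;5 0 0 0 0 0;6 0 0 0 0 0;5 0 0 0 0 0'
python3 - <<'E'
from h import *
import pickle
np.set_printoptions(precision=4,suppress=True)
e=snapshot("side");d=snapshot("wrist");force();pickle.dump((e,d),open("v11.pkl","wb"))
cv2.imwrite("pics/end.png",e["color"][:,:,::-1])
H=cv2.cvtColor(e["color"],cv2.COLOR_RGB2HSV)
m=cv2.inRange(H,(14,100,60),(27,255,255));m[225:]=0;m[:130]=0
n,l,st,c=cv2.connectedComponentsWithStats(m)
print([s.tolist() for s in st[1:] if s[4]>10])
# expected lock bodies, front-face centres at caddy-local planes
def W(x,L,z):return np.array([.5687+x-.049*(L-.125),-.039+(L-.125),z])
for n_,L,z in(("L",146,.161-.024),("M",171,.171-.019),("S",190,.180-.015)):print(n_,proj(e,[W(0,L/1000,z)]))
for y in range(140,206,3):
    print(y,''.join('b' if 13<h<28 and s>100 and v>60 else '#' if s<70 and v>90 else '.' for h,s,v in H[y,255:330]))
E
```

```text
time_s: 52.0
tcp_pos: [0.5663, 0.0245, 0.1837]
tcp_rot: [[-0.05, 0.999, 0.0], [0.999, 0.05, 0.0], [0.0, 0.0, -1.0]]
wrist_force: [-0.1, 0.3, 0.7]
opening: 0.064
gripper_force: 0.0
time_s: 53.0
tcp_pos: [0.556, 0.2074, 0.2576]
tcp_rot: [[-0.051, 0.999, -0.002], [0.999, 0.051, 0.0], [0.001, -0.002, -1.0]]
wrist_force: [0.8, -1.2, -0.3]
opening: 0.0646
gripper_force: 0.0
t 53.1 p [0.5552 0.2103 0.2574] F [-0.61 -0.57 -0.23] M [-0.09  0.05 -0.02] op 0.0639 g 0.0
[[338, 135, 24, 12, 107], [282, 170, 24, 27, 395], [276, 173, 4, 12, 26]]
L [[291.1882 182.4299]]
M [[287.1791 185.2817]]
S [[284.0048 187.0458]]
140 ..####...................................................................##
143 ##.......................................................................##
146 ...........................................................................
149 ...........................................................................
152 ................................######.....................................
155 ................................################...........................
158 .......
[... 568 characters left out ...]
......bbb.####bbbbb..bb..#bbbbbbbbbb........................
182 ............##.......bbb...bbbbbb...bbb.bbbbbbbbbb.........................
185 ..............#########.......bbbbbbbbbbbbbbbbbbbb.........................
188 ........................##.....b.bbbbbbbbbbbbbbbbb.........................
191 ..............................bbbbbbbbbbbbbbbbbbb..........................
194 .............................bbbbbbbbbbbbbbbbbbb...........................
197 ...........................................................................
200 ...........................................................................
203 ...........................................................................
```

```bash
python3 -m handwheel '3 -3 0 0 0 0;5 -4 0 0 0 0;5 -4 0 0 0 0;4 -4 0 0 0 0;2 -2 0 0 0 0;0 0 0 0 0 0;0 0 0 0 0 0;0 0 0 0 0 0'
python3 - <<'E'
from h import *
np.set_printoptions(precision=4,suppress=True)
e=snapshot("side");f=snapshot("top");force()
def W(x,L,z):L=L/1000;return np.array([.5687+x-.049*(L-.125),-.039+(L-.125),z])
print("top bows pred",proj(f,[W(0,146,.207),W(0,171,.205),W(0,190,.205),W(0,208,.21)]))
for n_,L,z,h in(("L",160,.1595,.0),("M",182,.1695,0),("S",198,.178,0)):print(n_,"front top edge",proj(e,[W(0,L,z)]))
def show(I,x0,x1,y0,y1,st):
    H=cv2.cvtColor(I,cv2.COLOR_RGB2HSV)
    for y in range(y0,y1,st):print(y,''.join('b' if 13<h<28 and s>100 and v>60 else '#' if s<70 and v>90 else '.' if v<60 else ',' for h,s,v in H[y,x0:x1]))
show(e["color"],262,320,150,206,2);show(f["color"],300,360,176,216,2)
E
```

```text
time_s: 54.1
tcp_pos: [0.3809, 0.3825, 0.2583]
tcp_rot: [[-0.048, 0.999, -0.0], [0.999, 0.048, -0.001], [-0.0, -0.0, -1.0]]
wrist_force: [0.2, 0.1, -0.2]
opening: 0.064
gripper_force: 0.0
t 54.2 p [0.381  0.3825 0.2585] F [ 0.54 -0.19 -0.89] M [ 0.05 -0.07  0.  ] op 0.064 g 0.0
top bows pred [[337.6503 195.2206]
 [323.727  196.3528]
 [313.2614 197.0945]
 [303.5462 197.4175]]
L front top edge [[289.0464 179.69  ]]
M front top edge [[285.3886 183.196 ]]
S front top edge [[282.6404 185.4442]]
150 ###.############,,,,,#####################################
152 #,##########,,,,,#########################################
154 ,########,,,,#############################################
156 #######,,,################################################
158 ######,,##################################################
160 ###,,#####################################################
162 #,,#######################################################
164 ,,########################################################
166 ,#########################################################
168 ##################################
[... 1758 characters left out ...]
b#####bb,,,,#############################.........
196 ,##################################################.........
198 ,,#################,,,#####,,bbbbb,################,........
200 ,,,,,,,bbbbb,###bbbbbb,####bbbbbbb######,##########,.,......
202 ,b,,,,bbbbbb,###bbbbbb,###,bbbbbbb,#####b###########........
204 ,,,,,,bbbbb####bbbbbbb,###,bbbbbbb,####,bb########,.........
206 ,,,,,,bbbbbb,bbbbbbb#####,bbbbbbb,#####bbb####,,............
208 ,,,,,,,bbbbbbbbbbbbbb##,bbbbbbbb#######bbb##,...............
210 ,,,,,,,,,,,,,,bbbbbbbbbbbbbbbbbb,####bbbbbb..........,,.....
212 ,,,,,,,,,,,,,,,bbbb,,,,,bbbbbbbbbbbbbbbbbbb..........,,.....
214 ,,,,,,,,,,,,,,,,,,,,,,,,,bbbbbbbbbbbbbbbbb............,.....
```

```bash
python3 -c "
from rig import *
print(finish_job())"
```

```text
the job is handed in; nothing more can be done
None
```

I hung all three brass padlocks on the hook, largest then middle then smallest, each pushed back until I felt contact and then let go. I handed the job in at about 54 s. The final top view shows them in line and touching, and the verdict itself was not reported back.

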